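# Unstack the jars and bottles into their colour-coded nests

## Task

Two jars and a red-capped bottle have been piled up on the lab bench, and the white-capped bottle has been left in the blue nest, where it does not belong. Take the pile apart and stand each jar and bottle upright in the middle of the nest that matches the colour of its lid or cap: green-lidded jar in green, blue-lidded jar in blue, red-capped bottle in red, white-capped bottle in white. Set them down without dropping or tipping any, and leave the timer and the slide box beside the nests where they are.

Things in the scene. Friction and masses are not known exactly. Their poses are not given: they have to be found in the camera images.
- green_jar: white specimen jar with a dark green screw lid, bottom of the pile (a similar jar at the back of the bench is part of the room). Round, 78 mm high; lid 65 mm across from 62 mm height to the top, flat on top; body 62 mm across under the lid, foot 58 mm. About 0.12 kg. Origin: centre of its underside, z up along its axis.
- blue_jar: white specimen jar with a slate-blue screw lid, standing a little off-centre on the green jar's lid (a similar jar at the back of the bench is part of the room). Round, 76 mm high; lid 61 mm across from 60 mm height to the top, flat on top; body 58 mm across, foot 54 mm. About 0.12 kg. Origin: centre of its underside, z up along its axis.
- red_bottle: small white dropper bottle with a red cap, on top of the pile on the blue jar's lid (the bottles at the back of the bench are part of the room). Round, 64 mm high; body 25 mm across up to a shoulder at about 40 mm, cap 18 mm across. About 0.03 kg. Origin: centre of its underside, z up along its axis.
- white_bottle: small white dropper bottle with a white cap, standing in the blue nest at the start. Round, 60 mm high; body 28 mm across up to a shoulder at about 32 mm, cap 20 mm across. About 0.03 kg. Origin: centre of its underside, z up along its axis.
- nest_green: dark green round plastic nest fixed to the worktop: shallow dish, 92 mm across outside, 8 mm high, rim 5 mm thick, 82 mm across inside, floor 3 mm above its underside. Origin: centre of its underside, z up.
- nest_blue: blue round plastic nest fixed to the worktop: shallow dish, 92 mm across outside, 8 mm high, rim 5 mm thick, 82 mm across inside, floor 3 mm above its underside. Origin: centre of its underside, z up.
- nest_red: red round plastic nest fixed to the worktop: shallow dish, 92 mm across outside, 8 mm high, rim 5 mm thick, 82 mm across inside, floor 3 mm above its underside. Origin: centre of its underside, z up.
- nest_white: white round plastic nest fixed to the worktop: shallow dish, 92 mm across outside, 8 mm high, rim 5 mm thick, 82 mm across inside, floor 3 mm above its underside. Origin: centre of its underside, z up.
- bench_timer: white bench timer with a display and three keys, 68 x 64 x 20 mm, loose, a bystander lying near the worktop's front edge to the right of the nests. Origin: centre of its underside.
- slide_case: closed grey-blue slide box, 95 x 105 x 37 mm, loose, a bystander lying just to the right of the nests (a second one like it, far right, is part of the room). Origin: centre of its underside.
Not all that is in view belongs to the job. What is shaped like the green_jar but yellow is not meant.

How it is judged:
By the outcome, as a careful person would: the job done as asked, in the order asked, and still so for the second after the job is handed in, with the robot touching nothing.
It also fails if it takes over 109 s, if anything falls off the work surface, if the arm or the gripper's body presses on something with over 40 N, if the wrist force passes 120 N, or if a joint passes its speed limit or range.

## Robot

A 6-joint arm with a two-finger parallel gripper is mounted at the origin on a cart in front of the work surface, level with it; the furniture and walls round the work are solid. World frame = base frame: x ahead of the robot, y to its left, z up, the work surface at z = 0. Lengths are in m, angles in rad, forces in N, time in s.
With the tool pointing down it reaches from about 0.25 to 0.725 m from the base axis. Payload 4 kg.
Tool frame: the origin (TCP) lies on the centre line of the jaws, within the pads' length; the fingertips stand 11 mm ahead of it and the grasp point (between the pads) lies 8 mm behind it (bot.nose_length is the distance from the TCP to the fingertips, in m); z points along the fingers, y is the direction in which the jaws open and shut (so a half turn about z gives the same grasp; the last joint's range is limited). The gripper opens to 85 mm and grips with 20 to 120 N. Pads are 22 mm wide; open, the fingers measure 114 mm over their backs; the gripper's body (76 mm by 85 mm) begins 54 mm behind the grasp point. The pads swing forward as they close: fully open they stand 13 mm farther back than shut.
Start: joints at [1.206, 0.241, 0.005, 1.335, 0, 1.571], TCP at [0.178, 0.467, 0.242] pointing down, gripper open.
Joint ranges: [-2.72, 2.72], [-1.05, 1.87], [-1.09, 1.28], [-1.99, 2.15], [-1.42, 1.44], [-3.14, 3.14]. Speed limits (rad/s): [2.79, 2.79, 3.14, 3.14, 3.14, 3.14].

## Interface

Orientations are given as a unit quaternion [x, y, z, w].
In Python, from workcell import bot gives the robot as it stands.
- The arm moves only by the tool play_rows, never from a script. Its argument "plan" is one flat list of numbers, 6 for each row, row after row: the shift along the tool's x, y, z in mm, then the turn, a rotation vector about the tool's x, y, z in rad. A call has 1 to 20 rows; each row shifts and turns the commanded pose from where the row before left it, along the tool's axes as they then stand; what a row does not reach is not made up. A row lasts 1/8 s, in which the tool goes at most 62.5 mm and 10.7 degrees, less where a joint would pass 70% of its speed; a pose out of reach is approached as far as the arm can. A call with a gripper value outside its range is refused whole. "hand" is the opening in per cent of the stroke, from 0 (shut) to 100 (fully open), set as the call begins (left out, the last holds). The fingers move at their own pace and stop on an object; the grip force is fixed at half the most. Time passes only in rows, so rows that do not move let the fingers close. It gives the time, the measured TCP pose, the force and the opening at its end, in the units of the state.
- bot.get_obs(): the state, without advancing time (a new reading comes with each control period).
- bot.camera(name): name is "side" or "top"; returns a dict with "frame" (480x640x3 uint8, blue, green, red), "range_z" (480x640 float32, m along the optical axis (not along the pixel's ray), 0 where there is no reading), "K" (3x3 intrinsics, pixels), "cam_to_world" (4x4, takes a point from camera to world coordinates). Camera axes: x right, y down, z forward; pixel columns grow to the right and rows downward; lengths in m; the calibration is good to about 2 mm. A picture is of the moment at which its call begins.
- bot.job_done(): hands the job in, once; it reports no verdict.
Trained networks look in the newest picture that a camera, given by its name, has taken for a name from the list of things; names that differ only in an ending like _2 or _b are one class to them, and where a whole thing is asked for, a point or a joint stands for the part that bears it (a point fixed in the world has none). Each returns a list of dicts, best first, with "p" (0 to 1); they miss things now and then, are a little off and sometimes report something else, mostly with a low value. They report only what shows in the picture. A call takes as long as a camera call. They do not tell look-alikes from the thing itself.
- bot.outline_of(query, camera): "mask" (480x640 bool, what is visible of it) and "point" ([row, column] in pixels, amid what is visible of it).
The state is a dict: "clock": time; "joint_pos": joint angles; "joint_vel": joint speeds; "tau": joint torques, N m; "eef_pos": TCP position; "tool_rot": TCP orientation; "ft_force": force on the tool from outside, world axes, zero at the start; "ft_torque": the same for the moment, N m; "grip_width": finger opening in m.
Only numpy, scipy, OpenCV 4.12 (cv2) and the standard library are available. Lean on these libraries where they do the work, as an engineer would, in place of code of your own. Each camera call takes 0.05 s, during which the arm holds its last target.

## Working session

There is one attempt and no reset: what is moved stays moved. The work goes in short steps, Python scripts to look and compute and a tool call to move; the robot and the scene stay as the last step left them, time stands still between calls to the robot, and variables do not carry over. Pictures are saved under pics/ and viewed, and the job is handed in when it is done.

Besides the shell and the picture viewer there is one more tool, called after ">>>" by a JSON object that holds its "method" and its "body". play_rows: Moves the arm, as the interface text tells. Its arguments: {"type":"object","properties":{"plan":{"type":"array","items":{"type":"number"}},"hand":{"type":"number"}},"required":["plan"]}

```bash
mkdir -p pics; ls; python3 - <<'E'
from workcell import bot
import cv2,numpy as np
o=bot.get_obs()
for k,v in o.items(): print(k,np.round(v,4))
print(bot.nose_length)
for n in("side","top"):
    c=bot.camera(n); cv2.imwrite(f"pics/{n}0.png",c["frame"]); print(n,c["K"],np.round(c["cam_to_world"],3))
E
```

```text
pics
clock 0.0
joint_pos [1.206  0.2414 0.0037 1.3352 0.     1.5708]
joint_vel [-0.0001  0.0003 -0.      0.0006  0.0008 -0.0017]
tau [-3.00000e-04 -3.72322e+01  2.52407e+01  1.69000e-02  1.00000e-04
  0.00000e+00]
eef_pos [0.1782 0.4665 0.2414]
tool_rot [ 1.814e-01  9.834e-01 -1.000e-03 -2.000e-04]
ft_force [ 0.3229 -0.2528  0.3535]
ft_torque [ 0.0424 -0.0006  0.0095]
grip_width 0.0853
0.011
side [[570.70719916   0.         315.65881576]
 [  0.         570.70719916 242.345692  ]
 [  0.           0.           1.        ]] [[ 1.     0.028 -0.004  0.522]
 [ 0.018 -0.509  0.86  -1.268]
 [ 0.021 -0.86  -0.51   0.788]
 [ 0.     0.     0.     1.   ]]
top [[434.14076678   0.         329.04799615]
 [  0.         434.14076678 238.79142854]
 [  0.           0.           1.        ]] [[-0.004 -0.99   0.144  0.407]
 [-1.     0.005  0.009 -0.146]
 [-0.009 -0.144 -0.989  0.95 ]
 [ 0.     0.     0.     1.   ]]
```

View pics/side0.png

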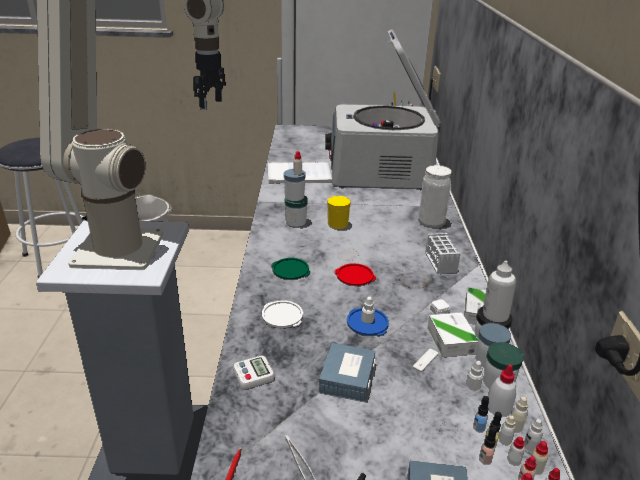

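View pics/top0.png

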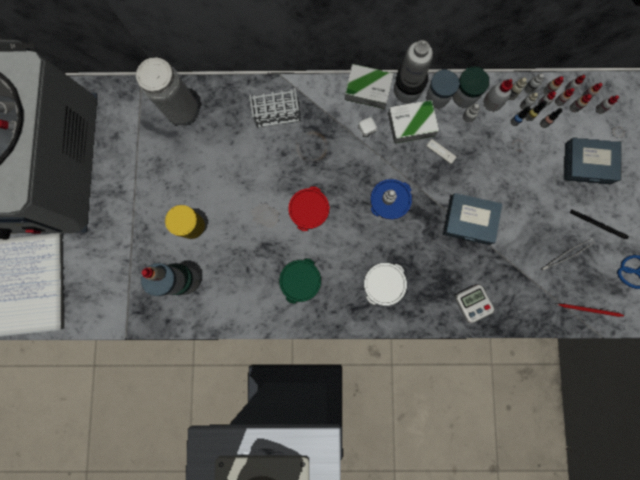

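```bash
cat > h.py <<'E'
from workcell import bot
import cv2,numpy as np
from scipy.optimize import least_squares
def cloud(n):
    c=bot.camera(n); K=c["K"];z=c["range_z"];v,u=np.mgrid[:480,:640]
    P=np.stack([(u-K[0,2])*z/K[0,0],(v-K[1,2])*z/K[1,1],z],-1)
    T=c["cam_to_world"]; W=P@T[:3,:3].T+T[:3,3]; W[z==0]=np.nan
    return c,W
def circ(p,r=None):
    m=np.median(p,0)
    if r is None:
        s=least_squares(lambda q:np.hypot(p[:,0]-q[0],p[:,1]-q[1])-q[2],[*m,.03],loss='soft_l1',f_scale=.002)
    else: s=least_squares(lambda q:np.hypot(p[:,0]-q[0],p[:,1]-q[1])-r,m,loss='soft_l1',f_scale=.002)
    return s.x
def enc(mask,W,z0,z1):
    q=W[mask]; q=q[(q[:,2]>z0)&(q[:,2]<z1)]
    if len(q)<5: return None
    (cx,cy),r=cv2.minEnclosingCircle((q[:,:2]*1000).astype(np.float32))
    return len(q),np.round(q.mean(0)*1000,1),np.round([cx,cy,r],1)
E
python3 - <<'E'
from h import *
names=["green_jar","blue_jar","red_bottle","white_bottle","nest_green","nest_blue","nest_red","nest_white","bench_timer","slide_case"]
for cam in("side","top"):
    c,W=cloud(cam)
    for n in names:
        for d in bot.outline_of(n,cam)[:3]:
            q=W[d["mask"]]; q=q[~np.isnan(q[:,0])]*1000
            if len(q)==0: continue
            (cx,cy),r=cv2.minEnclosingCircle(q[:,:2].astype(np.float32))
            print(cam,n,round(d["p"],2),np.int32(d["point"]),len(q),"mean",q.mean(0).round(),"min",np.percentile(q,2,0).round(),"max",np.percentile(q,98,0).round(),"enc",np.round([cx,cy,r]))
E
```

```text
side green_jar 0.95 [214 297] 518 mean [457. 149.  45.] min [426. 137.   5.] max [485. 170.  78.] enc [457. 163.  32.]
side green_jar 0.77 [212 337] 674 mean [574. 150.  50.] min [546. 131.   2.] max [603. 195.  79.] enc [583. 242. 115.]
side blue_jar 0.2 [161 296] 183 mean [459. 177. 180.] min [448. 159.  96.] max [470. 352. 215.] enc [446. 433. 277.]
side red_bottle 0.56 [163 296] 208 mean [456. 209. 166.] min [424. 158.  -1.] max [470. 682. 215.] enc [444. 433. 278.]
side white_bottle 0.77 [309 369] 283 mean [ 634. -276.   31.] min [ 621. -286.    1.] max [ 648. -194.   63.] enc [ 638. -234.   56.]
side nest_green 0.73 [265 289] 653 mean [454. -75.   4.] min [ 412. -120.    0.] max [496. -33.  10.] enc [459. -75.  53.]
side nest_blue 0.71 [322 364] 745 mean [ 634. -283.    4.] min [ 592. -322.   -0.] max [ 675. -240.   10.] enc [ 632. -280.   52.]
side nest_blue 0.35 [368 250] 945 mean [ 403. -457.   16.] min [ 369. -487.    4.] max [ 439. -420.   21.] enc [ 401. -447.   45.]
side nest_red 0.6 [274 351] 695 mean [614. -94.   4.] min [ 569. -138.   -0.] max [658. -52.  10.] enc [61
[... 1841 characters left out ...]
1.] max [ 675. -233.   10.] enc [ 634. -276.   52.]
top nest_blue 0.39 [283 385] 1390 mean [ 447. -258.    4.] min [ 407. -298.   -0.] max [ 487. -219.   10.] enc [ 445. -259.   50.]
top nest_red 0.69 [207 307] 1403 mean [615. -93.   4.] min [ 570. -133.   -0.] max [659. -51.  10.] enc [616. -92.  54.]
top nest_white 0.63 [285 383] 1460 mean [ 446. -259.    4.] min [ 405. -299.   -1.] max [ 488. -219.   10.] enc [ 445. -260.   51.]
top bench_timer 0.19 [219 474] 2248 mean [ 583. -445.   34.] min [ 536. -500.    8.] max [ 632. -393.   39.] enc [ 585. -449.   68.]
top slide_case 0.93 [219 472] 2220 mean [ 583. -445.   34.] min [ 536. -500.   11.] max [ 632. -393.   39.] enc [ 585. -448.   67.]
```

```bash
python3 - <<'E'
from h import *
N={"green":(455,-75),"blue":(634,-278),"red":(615,-93),"white":(446,-260)}
for cam in("side","top"):
    c,W=cloud(cam); Q=W.reshape(-1,3)*1000; Q=Q[~np.isnan(Q[:,0])]
    for n,(x,y) in N.items():
        d=np.hypot(Q[:,0]-x,Q[:,1]-y)
        q=Q[(d<52)&(d>30)&(Q[:,2]>6.)&(Q[:,2]<12)]
        print(cam,n,len(q),circ(q[:,:2]),q[:,2].mean().round(1))
        q=Q[(d<25)]; print('  floor',np.median(q[:,2]).round(1))
    for n,(x,y,z0,z1,r) in {"gbody":(457,168,5,58,None),"glid":(457,168,63,77,32.5),"bbody":(452,177,82,132,29),"blid":(452,177,139,153,30.5),"btop":(452,177,152.5,156,None),"rbody":(458,174,158,190,12.5),"rcap":(458,174,200,219,9),"wbody":(635,-271,8,32,14),"wcap":(635,-271,48,64,10)}.items():
        d=np.hypot(Q[:,0]-x,Q[:,1]-y)
        q=Q[(d<45)&(Q[:,2]>z0)&(Q[:,2]<z1)]
        if n[0] in"rw":q=q[np.hypot(q[:,0]-x,q[:,1]-y)<22]
        if n=="btop":
            print(cam,n,len(q),cv2.minEnclosingCircle(q[:,:2].astype(np.float32)),q[:,2].mean());continue
        if len(q)>5: print(cam,n,len(q),np.round(circ(q[:,:2]),1),np.round(circ(q[:,:2],r),1) if r else "", "xmin/max",np.percentile(q[:,0],[1,99]).round(),"ymin",np.percentile(q[:,1],[1,99]).round(), 'zmax',q[:,2].max().round(1))
    for w,(x,y) in {"timer":(404,-447),"case":(584,-448)}.items(): pass
E
```

```text
side green 147 [454.02575333 -76.56408507  43.53021377] 7.8
  floor 3.0
side blue 188 [ 633.93848197 -278.30060058   43.28156964] 7.7
  floor 16.0
side red 146 [613.70917878 -95.39081211  43.13109812] 7.9
  floor 2.9
side white 208 [ 446.19385391 -260.65336888   42.95683105] 8.0
  floor 2.9
side gbody 355 [455.2 172.7  30.2]  xmin/max [426. 485.] ymin [136. 168.] zmax 57.9
side glid 128 [455.3 170.9  30.3] [454.9 173.6] xmin/max [426. 488.] ymin [138. 192.] zmax 77.0
side bbody 323 [450.6 177.2  28.2] [450.5 178.2] xmin/max [423. 479.] ymin [144. 174.] zmax 132.0
side blid 161 [451.9 174.7  27.2] [451.4 178.4] xmin/max [423. 481.] ymin [142. 201.] zmax 153.0
side btop 64 ((451.6977233886719, 172.06430053710938), 30.777359008789062) 153.5862987127933
side rbody 102 [459.9 170.2  10. ] [460.4 173.8] xmin/max [448. 470.] ymin [157. 173.] zmax 189.9
side rcap 35 [459.9 171.2   5. ] [458.8 177.3] xmin/max [453. 467.] ymin [163. 181.] zmax 217.0
side wbody 120 [ 634.6 -270.4   13.6] [ 634.6 -269.9] xmin/max [620. 648.] ymin [-287. -269.] zmax 31.8
side wcap 53 [ 634.1 -272.6    5.5] [ 636.
[... 506 characters left out ...]
1. 183.] zmax 77.0
top bbody 213 [450.9 178.   28.8] [450.9 178.3] xmin/max [423. 476.] ymin [148. 170.] zmax 131.9
top blid 366 [453.3 174.7  25.3] [456.4 179.2] xmin/max [421. 480.] ymin [147. 206.] zmax 153.0
top btop 389 ((450.6396789550781, 177.08949279785156), 30.383974075317383) 153.67212271903847
top rbody 105 [459.6 174.6  12.5] [459.6 174.6] xmin/max [447. 471.] ymin [161. 178.] zmax 190.0
top rcap 93 [458.5 172.7   5.6] [459.7 177.6] xmin/max [451. 466.] ymin [166. 181.] zmax 218.6
top wbody 45 [ 634.8 -269.7   13.6] [ 635.2 -269.9] xmin/max [620. 644.] ymin [-283. -256.] zmax 32.0
top wcap 58 [ 635.7 -270.5    7.4] [ 638.8 -271.5] xmin/max [627. 645.] ymin [-278. -261.] zmax 63.9
```

>>> {"method": "play_rows", "body": {"plan": [0,0,-20,0,0,-0.1217,0,0,-20,0,0,-0.1217,0,0,-20,0,0,-0.1217,-28.1,-29.2,0,0,0,0,-28.1,-29.2,0,0,0,0,-28.1,-29.2,0,0,0,0,-28.1,-29.2,0,0,0,0,-28.1,-29.2,0,0,0,0,-28.1,-29.2,0,0,0,0,-28.1,-29.2,0,0,0,0,-28.1,-29.2,0,0,0,0,-28.1,-29.2,0,0,0,0,-28.1,-29.2,0,0,0,0,0,0,0,0,0,0,0,0,0,0,0,0], "hand": 50}}

```text
clock: 3.18
eef_pos: [0.4592, 0.1752, 0.3022]
tool_rot: [0.0, 1.0, 0.0, -0.0]
ft_force: [-0.7, 0.1, 0.3]
grip_width: 0.0427
```

```bash
python3 - <<'E'
from h import *
for n in("side","top"):
    c,W=cloud(n); f=c["frame"]
    a=f[60:240,220:400] if n=="side" else f[190:350,80:300]
    cv2.imwrite(f"pics/{n}1.png",cv2.resize(a,None,fx=3,fy=3))
    q=W.reshape(-1,3)*1000; q=q[(abs(q[:,0]-459)<60)&(abs(q[:,1]-175)<80)&(q[:,2]>285)&(q[:,2]<300)]
    print(n,len(q),q.min(0),q.max(0), q.mean(0))
E
```

```text
side 18 [448.95788601 143.71245922 290.95822609] [469.52122215 154.10092676 299.98596147] [459.72169487 147.60735961 296.64855397]Traceback (most recent call last):
  File "<stdin>", line 7, in <module>
    return umr_minimum(a, axis, None, out, keepdims, initial, where)
ValueError: zero-size array to reduction operation minimum which has no identity
```

View pics/side1.png

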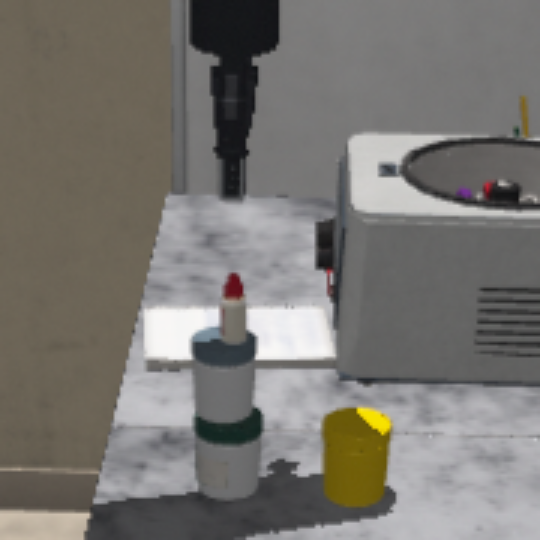

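The gripper is directly over the bottle in x (fingers at column ~232, cap at ~233 in the enlarged side view). Next I lower it.

>>> {"method": "play_rows", "body": {"plan": [0,-1,0,0,0,0,0,0,25,0,0,0,0,0,25,0,0,0,0,0,25,0,0,0,0,0,20,0,0,0,0,0,15,0,0,0,0,0,10,0,0,0,0,0,8,0,0,0,0,0,0,0,0,0,0,0,0,0,0,0]}}

```text
clock: 4.53
eef_pos: [0.4599, 0.1743, 0.1748]
tool_rot: [-0.0, 1.0, 0.0, 0.001]
ft_force: [0.0, -0.0, 0.1]
grip_width: 0.0426
```

>>> {"method": "play_rows", "body": {"plan": [0,0,0,0,0,0,0,0,0,0,0,0,0,0,0,0,0,0,0,0,0,0,0,0,0,0,0,0,0,0], "hand": 0}}

```text
clock: 5.15
eef_pos: [0.4601, 0.1743, 0.1751]
tool_rot: [-0.0, 1.0, 0.0, 0.001]
ft_force: [0.0, -0.9, 4.8]
grip_width: 0.0225
```

```bash
cat > pk.py <<'E'
import sys
from h import *
tag,x0,x1,y0,y1=sys.argv[1],*map(int,sys.argv[2:6])
c,W=cloud("side"); a=c["frame"][y0:y1,x0:x1]; s=min(4,800/(x1-x0),600/(y1-y0))
cv2.imwrite(f"pics/{tag}.png",cv2.resize(a,None,fx=s,fy=s))
o=bot.get_obs(); print(o["clock"],o["ft_force"].round(2) if hasattr(o["ft_force"],'round') else o["ft_force"],o["grip_width"])
E
python3 pk.py s2 220 400 90 240
```

```text
5.2 [0.   0.25 4.63] 0.022266677919158376
```

View pics/s2.png

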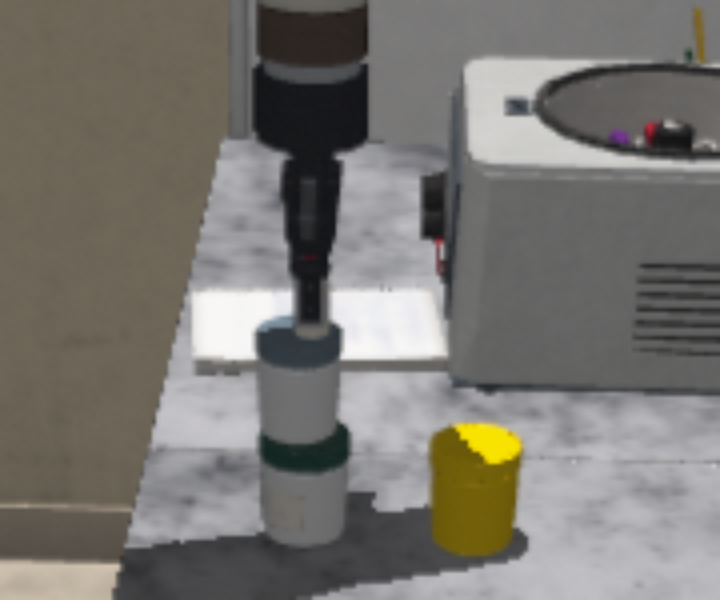

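>>> {"method": "play_rows", "body": {"plan": [0,0,-5,0,0,0,0,0,-15,0,0,0,0,0,-25,0,0,0,0,0,-25,0,0,0,0,0,-15,0,0,0,-10,-18,-5,0,0,0,-16,-28,0,0,0,0,-20,-34,0,0,0,0,-20,-36,0,0,0,0,-22,-36,0,0,0,0,-20,-36,0,0,0,0,-20,-34,0,0,0,0,-16,-28,0,0,0,0,-10,-18,0,0,0,0,0,0,0,0,0,0,0,0,0,0,0,0]}}

```text
clock: 7.2
eef_pos: [0.6131, -0.0932, 0.2641]
tool_rot: [-0.0, 1.0, 0.0, -0.001]
ft_force: [-0.5, -0.4, -0.9]
grip_width: 0.0226
```

```bash
python3 pk.py s3 220 420 90 290
```

```text
7.25 [ 0.31 -0.43 -0.5 ] 0.02255327568318817
```

View pics/s3.png

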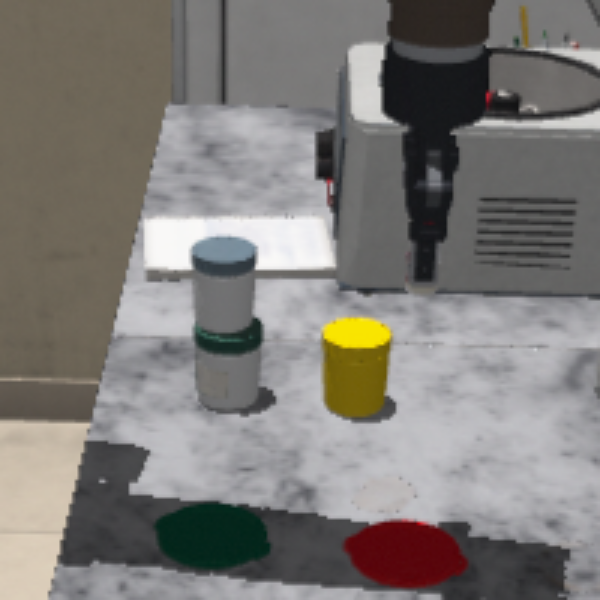

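```bash
python3 - <<'E'
import cv2
a=cv2.imread("pics/side0.png")[215:295,300:400]; b=cv2.imread("pics/top0.png")[130:230,230:360]
cv2.imwrite("pics/z1.png",cv2.resize(a,None,fx=6,fy=6,interpolation=2)); cv2.imwrite("pics/z2.png",cv2.resize(b,None,fx=6,fy=6,interpolation=2))
from h import *
c,W=cloud("side")
for v in range(236,266,3): print(v,[tuple((W[v,u]*1000).round().astype(int)) if W[v,u,0]==W[v,u,0] else None for u in range(330,372,7)])
E
```

```text
236 [(np.int64(554), np.int64(97), np.int64(1)), (np.int64(574), np.int64(97), np.int64(2)), (np.int64(593), np.int64(104), np.int64(-2)), (np.int64(612), np.int64(99), np.int64(2)), (np.int64(632), np.int64(106), np.int64(-2)), (np.int64(651), np.int64(101), np.int64(2))]
239 [(np.int64(554), np.int64(85), np.int64(-1)), (np.int64(574), np.int64(89), np.int64(-3)), (np.int64(593), np.int64(86), np.int64(-1)), (np.int64(612), np.int64(88), np.int64(-1)), (np.int64(631), np.int64(84), np.int64(1)), None]
242 [(np.int64(554), np.int64(66), np.int64(0)), (np.int64(573), np.int64(71), np.int64(-2)), (np.int64(592), np.int64(66), np.int64(1)), (np.int64(611), np.int64(68), np.int64(1)), (np.int64(630), np.int64(69), np.int64(1)), (np.int64(650), np.int64(75), np.int64(-2))]
245 [(np.int64(554), np.int64(50), np.int64(0)), (np.int64(573), np.int64(53), np.int64(-1)), (np.int64(592), np.int64(54), np.int64(-1)), (np.int64(611), np.int64(54), np.int64(0)), (np.int64(630), np.int64(55), np.int64(0)), (np.int64(649), np.int64(58), np.int64(-1))]
248 [(np.int64(554), np.int64(38), np.int64(-2))
[... 895 characters left out ...]
.int64(2)), (np.int64(608), np.int64(-9), np.int64(1)), (np.int64(627), np.int64(-7), np.int64(0)), (np.int64(645), np.int64(-5), np.int64(0))]
260 [(np.int64(554), np.int64(-21), np.int64(-2)), (np.int64(572), np.int64(-25), np.int64(1)), (np.int64(590), np.int64(-19), np.int64(-3)), (np.int64(608), np.int64(-25), np.int64(2)), (np.int64(626), np.int64(-21), np.int64(0)), (np.int64(645), np.int64(-18), np.int64(-1))]
263 [(np.int64(554), np.int64(-38), np.int64(-1)), (np.int64(572), np.int64(-40), np.int64(1)), (np.int64(590), np.int64(-36), np.int64(-1)), (np.int64(608), np.int64(-35), np.int64(-1)), (np.int64(625), np.int64(-37), np.int64(1)), (np.int64(644), np.int64(-32), np.int64(-1))]
```

View pics/z1.png

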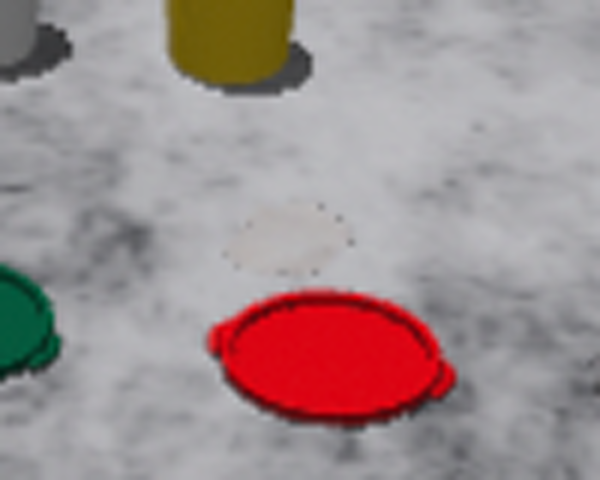

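View pics/z2.png

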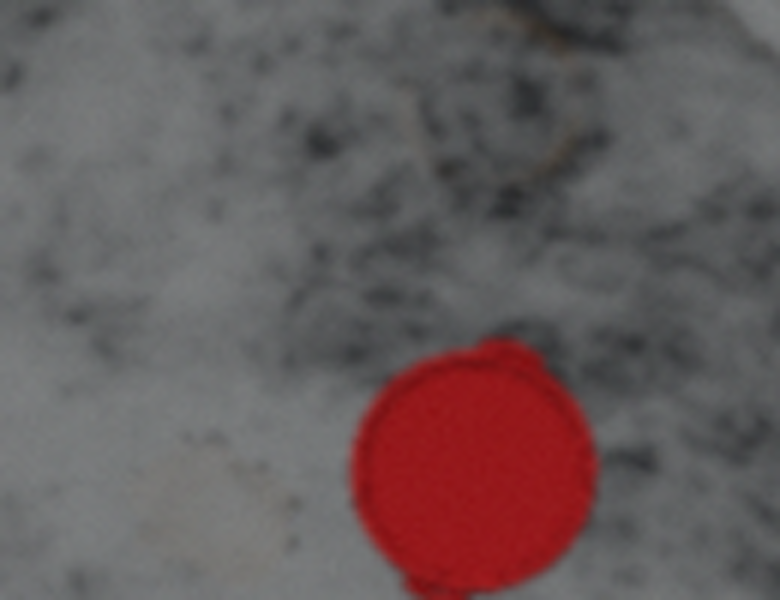

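The pale patch near the red nest is only a flat mark, since its depth reads 0, and the bottle is hanging straight. Lowering it into the red nest.

>>> {"method": "play_rows", "body": {"plan": [-1,-1,20,0,0,0,0,0,35,0,0,0,0,0,40,0,0,0,0,0,40,0,0,0,0,0,35,0,0,0,0,0,25,0,0,0,0,0,15,0,0,0,0,0,10,0,0,0,0,0,8,0,0,0,0,0,5,0,0,0,0,0,0,0,0,0,0,0,0,0,0,0]}}

```text
clock: 8.8
eef_pos: [0.6149, -0.0949, 0.0318]
tool_rot: [-0.0, 1.0, -0.0, 0.0]
ft_force: [-0.6, -0.7, 0.2]
grip_width: 0.0226
```

>>> {"method": "play_rows", "body": {"plan": [1,1,4,0,0,0,0,0,2,0,0,0,0,0,0,0,0,0,0,0,0,0,0,0]}}

```text
clock: 9.3
eef_pos: [0.6136, -0.0938, 0.0253]
tool_rot: [-0.0, 1.0, 0.0, -0.0]
ft_force: [-0.1, 0.6, -1.0]
grip_width: 0.0226
```

```bash
python3 pk.py s4 310 410 180 290
```

```text
9.35 [-0.2  -0.13 -0.09] 0.022658948600884604
```

View pics/s4.png

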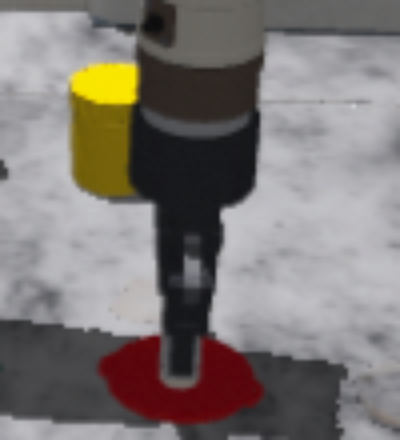

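Down in small steps until the force shows contact.

>>> {"method": "play_rows", "body": {"plan": [0,0,1,0,0,0,0,0,0,0,0,0,0,0,0,0,0,0]}}

```text
clock: 9.72
eef_pos: [0.6137, -0.0938, 0.0248]
tool_rot: [-0.0, 1.0, -0.0, 0.0]
ft_force: [-1.5, 0.3, 3.7]
grip_width: 0.0225
```

>>> {"method": "play_rows", "body": {"plan": [0,0,0.7,0,0,0,0,0,0,0,0,0,0,0,0,0,0,0]}}

```text
clock: 10.1
eef_pos: [0.6138, -0.0938, 0.0248]
tool_rot: [-0.0, 1.0, -0.0, 0.0]
ft_force: [-3.1, 0.5, 8.4]
grip_width: 0.0221
```

>>> {"method": "play_rows", "body": {"plan": [0,0,-0.5,0,0,0,0,0,0,0,0,0,0,0,0,0,0,0,0,0,0,0,0,0], "hand": 50}}

```text
clock: 10.6
eef_pos: [0.6134, -0.0937, 0.0237]
tool_rot: [-0.0, 1.0, 0.0, -0.0]
ft_force: [0.4, -0.0, 0.3]
grip_width: 0.0427
```

>>> {"method": "play_rows", "body": {"plan": [0,0,-5,0,0,0,0,0,-15,0,0,0,0,0,-25,0,0,0,0,0,-30,0,0,0,0,0,-30,0,0,0,-2,-20,-10,0,0,0,-2,-30,0,0,0,0,-3,-35,0,0,0,0,-3,-35,0,0,0,0,-3,-30,0,0,0,0,-3,-20,0,0,0,0,-4,-6,0,0,0,0,0,0,0,0,0,0,0,0,0,0,0,0]}}

```text
clock: 12.35
eef_pos: [0.6335, -0.269, 0.1389]
tool_rot: [-0.001, 1.0, 0.0, -0.0]
ft_force: [-0.2, -0.5, 0.6]
grip_width: 0.0429
```

```bash
cat > chk.py <<'E'
from h import *
import sys
cv=dict(g=(454.2,-75.5),b=(634.1,-277),r=(614,-94),w=(446.4,-259.6))
for cam in("side","top"):
    c,W=cloud(cam); Q=W.reshape(-1,3)*1000; Q=Q[~np.isnan(Q[:,0])]
    cv2.imwrite(f"pics/{sys.argv[1]}_{cam}.png",c["frame"])
    for n,(x,y) in cv.items():
        d=np.hypot(Q[:,0]-x,Q[:,1]-y)
        q=Q[(d<52)&(d>37)&(Q[:,2]>6.)&(Q[:,2]<12)]; nc=circ(q[:,:2]) if len(q)>8 else None
        z0,z1,r=dict(g=(12,60,30.5),b=(12,58,29),r=(10,38,12.5),w=(10,32,14))[n]
        q=Q[(d<40)&(Q[:,2]>z0)&(Q[:,2]<z1)]; top=Q[(d<35)][:,2]
        print(cam,n,"nest",None if nc is None else nc.round(1),"obj",len(q),circ(q[:,:2],r).round(1) if len(q)>8 else None,"top",np.percentile(top,99).round(1) if len(top) else None)
E
python3 chk.py a
```

```text
side g nest [454.5 -76.8  43.4] obj 0 None top 7.1
side b nest [ 634.2 -277.6   43.3] obj 218 [ 636.  -251.7] top 578.8
side r nest [613.1 -96.2  42.7] obj 107 [613.3 -92.8] top 65.9
side w nest [ 446.1 -260.8   43.1] obj 1 None top 620.5
top g nest [454.  -75.5  44.3] obj 0 None top 6.9
top b nest None obj 0 None top 583.1
top r nest [613.9 -92.8  43.3] obj 36 [613.8 -92.6] top 66.7
top w nest None obj 0 None top 622.4
```

View pics/a_side.png

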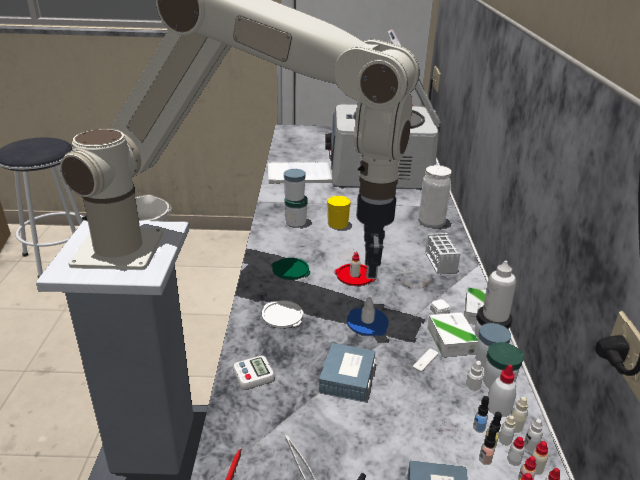

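The red bottle stands upright at about (613.5,-92.8), in the middle of the red nest (613.7,-94), with its top at 66–67 mm as expected. The white bottle comes next.

>>> {"method": "play_rows", "body": {"plan": [-1,-0.5,20,0,0,0,0,0,30,0,0,0,0,0,25,0,0,0,0,0,20,0,0,0,0,0,12,0,0,0,0,0,8,0,0,0,0,0,4,0,0,0,0,0,0,0,0,0,0,0,0,0,0,0]}}

```text
clock: 13.58
eef_pos: [0.6351, -0.2705, 0.0209]
tool_rot: [-0.0, 1.0, -0.0, 0.001]
ft_force: [-0.2, 0.7, -0.5]
grip_width: 0.0429
```

>>> {"method": "play_rows", "body": {"plan": [0,0,0,0,0,0,0,0,0,0,0,0,0,0,0,0,0,0,0,0,0,0,0,0,0,0,0,0,0,0], "hand": 0}}

```text
clock: 14.2
eef_pos: [0.6352, -0.2706, 0.021]
tool_rot: [-0.0, 1.0, -0.0, 0.001]
ft_force: [-0.0, -0.6, 6.2]
grip_width: 0.0258
```

```bash
python3 pk.py s5 310 430 240 350
```

```text
14.25 [-0.    0.08  5.25] 0.0258104645420274
```

View pics/s5.png

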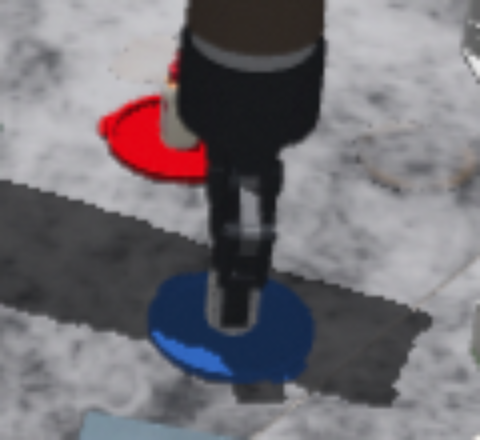

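>>> {"method": "play_rows", "body": {"plan": [0,0,-5,0,0,0,0,0,-15,0,0,0,0,0,-25,0,0,0,0,0,-25,0,0,0,12,1,-10,0,0,0,22,1,0,0,0,0,30,2,0,0,0,0,30,2,0,0,0,0,30,2,0,0,0,0,30,1,0,0,0,0,22,1,0,0,0,0,12.8,1,0,0,0,0,0,0,0,0,0,0,0,0,0,0,0,0]}}

```text
clock: 16.0
eef_pos: [0.4466, -0.2595, 0.1003]
tool_rot: [-0.0, 1.0, -0.0, 0.001]
ft_force: [-0.7, -0.1, -0.2]
grip_width: 0.0257
```

>>> {"method": "play_rows", "body": {"plan": [0,0,20,0,0,0,0,0,25,0,0,0,0,0,15,0,0,0,0,0,8,0,0,0,0,0,5,0,0,0,0,0,0,0,0,0,0,0,0,0,0,0]}}

```text
clock: 16.88
eef_pos: [0.4463, -0.2596, 0.0277]
tool_rot: [-0.0, 1.0, -0.0, 0.001]
ft_force: [0.4, 0.0, -0.1]
grip_width: 0.0257
```

>>> {"method": "play_rows", "body": {"plan": [0,0,4,0,0,0,0,0,1.5,0,0,0,0,0,0,0,0,0,0,0,0,0,0,0]}}

```text
clock: 17.38
eef_pos: [0.4458, -0.2593, 0.0216]
tool_rot: [-0.0, 1.0, 0.0, 0.0]
ft_force: [-0.9, -0.0, -0.2]
grip_width: 0.0258
```

>>> {"method": "play_rows", "body": {"plan": [0,0,1,0,0,0,0,0,0,0,0,0,0,0,0,0,0,0]}}

```text
clock: 17.75
eef_pos: [0.446, -0.2594, 0.021]
tool_rot: [-0.0, 1.0, -0.0, 0.0]
ft_force: [0.2, -0.2, 3.8]
grip_width: 0.0254
```

>>> {"method": "play_rows", "body": {"plan": [0,0,0,0,0,0,0,0,0,0,0,0,0,0,0,0,0,0,0,0,0,0,0,0], "hand": 50}}

```text
clock: 18.25
eef_pos: [0.4457, -0.2593, 0.0205]
tool_rot: [-0.0, 1.0, 0.0, -0.0]
ft_force: [-0.1, 0.5, -0.3]
grip_width: 0.0425
```

>>> {"method": "play_rows", "body": {"plan": [0,0,-5,0,0,0,0,0,-15,0,0,0,0,0,-30,0,0,0,0,0,-40,0,0,0,0,0,-40,0,0,0,0,0,-40,0,0,0,0,10,-35,0,0,0,-1,25,-10,0,0,0,-1,40,0,0,0,0,-1,50,0,0,0,0,-1,50,0,0,0,0,0,50,0,0,0,0,0,50,0,0,0,0,0,50,0,0,0,0,0,50,0,0,0,0,0,35,0,0,0,0,-1,20,0,0,0,0,0,7,0,0,0,0,0,0,0,0,0,0,0,0,0,0,0,0], "hand": 100}}

```text
clock: 20.75
eef_pos: [0.4507, 0.1768, 0.2359]
tool_rot: [0.0, 1.0, -0.0, 0.0]
ft_force: [0.4, 0.7, -0.2]
grip_width: 0.0853
```

```bash
python3 chk.py b; python3 - <<'E'
from h import *
for cam in("side","top"):
    c,W=cloud(cam); Q=W.reshape(-1,3)*1000; Q=Q[~np.isnan(Q[:,0])]
    for n,(x,y,z0,z1,r) in {"gbody":(455,173,5,58,30.5),"bbody":(451,178,82,132,29)}.items():
        d=np.hypot(Q[:,0]-x,Q[:,1]-y); q=Q[(d<45)&(Q[:,2]>z0)&(Q[:,2]<z1)]
        if len(q)>8: print(cam,n,len(q),circ(q[:,:2],r),circ(q[:,:2]))
E
```

```text
side g nest [454.  -76.6  43.3] obj 1 None top 6.4
side b nest [ 634.3 -278.4   43.1] obj 0 None top 6.0
side r nest [614.3 -94.4  43.5] obj 107 [613.1 -93.1] top 65.8
side w nest [ 445.8 -260.7   43.1] obj 113 [ 445.5 -259.1] top 62.6
top g nest [454.6 -74.5  43.2] obj 0 None top 7.1
top b nest [ 634.6 -275.8   43.2] obj 0 None top 6.6
top r nest [614.  -92.7  43.3] obj 33 [613.7 -92.6] top 66.2
top w nest [ 446.6 -258.6   43.2] obj 27 [ 446.3 -258.4] top 63.3
side gbody 352 [455.20819345 172.9978153 ] [455.15174469 172.36833157  29.96502066]
side bbody 325 [450.95234407 178.57867497] [451.04048992 176.59324144  27.53717365]
top gbody 182 [455.20640038 172.76973861] [455.28602638 172.92703537  30.65574272]
top bbody 213 [450.90565196 178.17824814] [450.89129952 177.53667077  28.476158  ]
```

View pics/b_side.png

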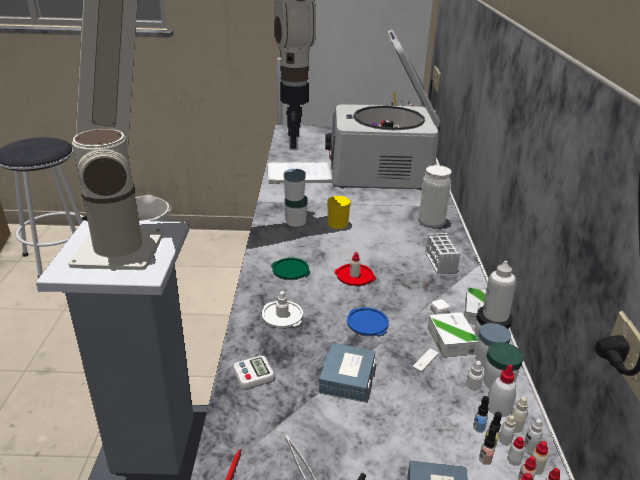

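Both bottles are upright in the middle of their nests. The blue jar is at (451,178), so I lower onto its lid.

>>> {"method": "play_rows", "body": {"plan": [0,1,15,0,0,0,0,0,22,0,0,0,0,0,22,0,0,0,0,0,20,0,0,0,0,0,12,0,0,0,0,0,8,0,0,0,0,0,5,0,0,0,0,0,0,0,0,0,0,0,0,0,0,0]}}

```text
clock: 22.08
eef_pos: [0.4511, 0.1788, 0.1321]
tool_rot: [-0.0, 1.0, 0.0, 0.001]
ft_force: [0.2, 0.2, -0.1]
grip_width: 0.0853
```

```bash
python3 pk.py s6 220 400 90 240
```

```text
22.125 [ 0.04 -0.95  0.4 ] 0.08536536012669677
```

View pics/s6.png

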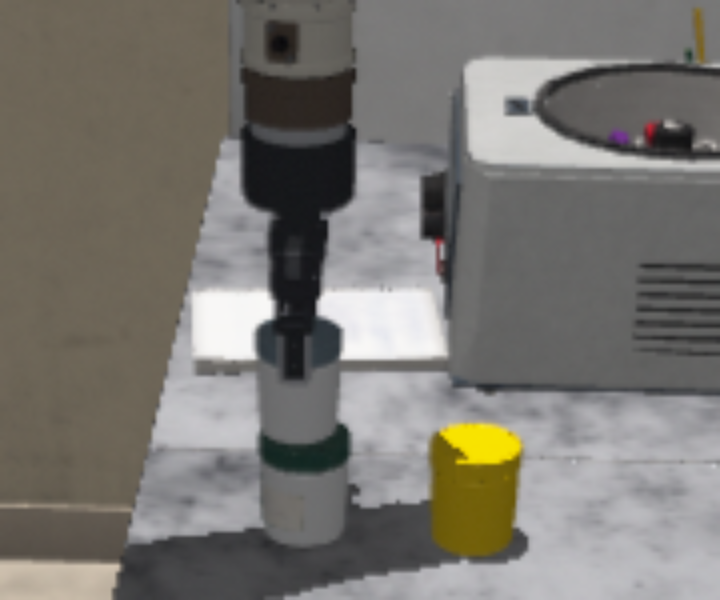

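The finger straddles the lid, with its tip just below the lid's lower edge. Closing.

>>> {"method": "play_rows", "body": {"plan": [0,0,0,0,0,0,0,0,0,0,0,0,0,0,0,0,0,0,0,0,0,0,0,0,0,0,0,0,0,0], "hand": 0}}

```text
clock: 22.75
eef_pos: [0.4512, 0.1787, 0.1325]
tool_rot: [-0.0, 1.0, 0.0, 0.001]
ft_force: [-0.6, -0.7, 6.2]
grip_width: 0.0582
```

>>> {"method": "play_rows", "body": {"plan": [0,0,-2,0,0,0,0,0,-3,0,0,0,0,0,-5,0,0,0,0,0,-5,0,0,0,0,0,0,0,0,0,0,0,0,0,0,0]}}

```text
clock: 23.5
eef_pos: [0.4506, 0.1787, 0.1466]
tool_rot: [-0.0, 1.0, 0.0, -0.0]
ft_force: [-0.3, -0.4, -1.6]
grip_width: 0.0582
```

```bash
python3 pk.py s7 220 400 90 240
```

```text
23.55 [ 0.16 -0.11 -1.15] 0.05823891512021145
```

View pics/s7.png

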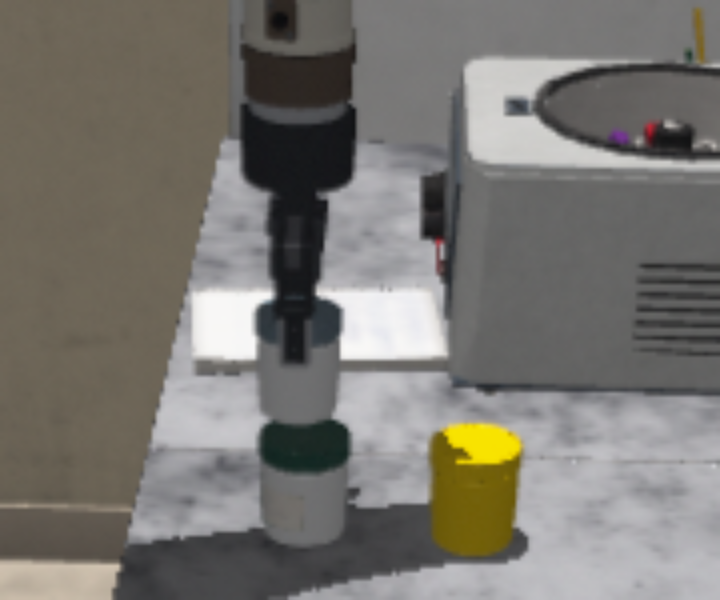

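>>> {"method": "play_rows", "body": {"plan": [0,0,-15,0,0,0,0,0,-20,0,0,0,-6,-15,-10,0,0,0,-10.5,-26,0,0,0,0,-15,-37.4,0,0,0,0,-15,-37.4,0,0,0,0,-15,-37.4,0,0,0,0,-15,-37.4,0,0,0,0,-15,-37.4,0,0,0,0,-15,-37.4,0,0,0,0,-15,-37.4,0,0,0,0,-15,-37.4,0,0,0,0,-15,-37.4,0,0,0,0,-15,-37.4,0,0,0,0,-10.5,-26,0,0,0,0,-6,-15,0,0,0,0,0,0,0,0,0,0,0,0,0,0,0,0]}}

```text
clock: 25.8
eef_pos: [0.6331, -0.2772, 0.191]
tool_rot: [-0.0, 1.0, 0.0, -0.001]
ft_force: [-0.4, 0.3, -2.0]
grip_width: 0.0579
```

```bash
python3 pk.py s8 220 460 150 350
```

```text
25.85 [ 0.49  0.62 -1.66] 0.058040733423595496
```

View pics/s8.png

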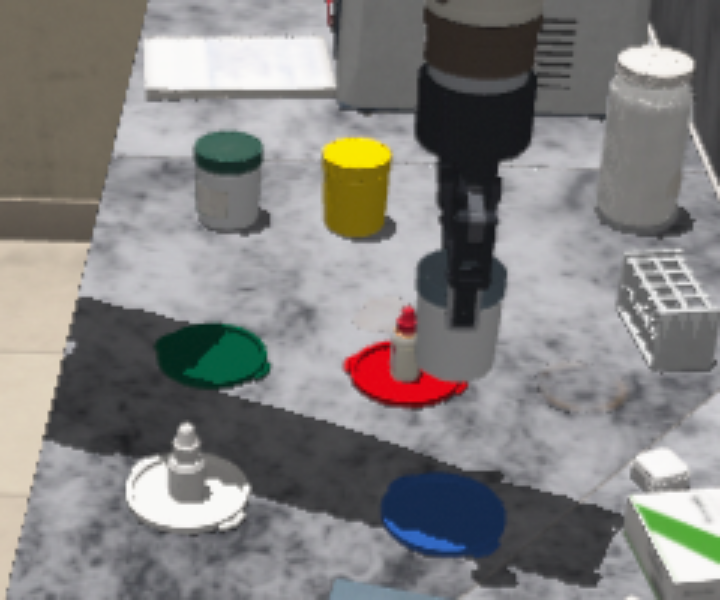

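The jar hangs straight above the blue nest. Lowering it.

>>> {"method": "play_rows", "body": {"plan": [-1,0,15,0,0,0,0,0,25,0,0,0,0,0,30,0,0,0,0,0,25,0,0,0,0,0,16,0,0,0,0,0,10,0,0,0,0,0,6,0,0,0,0,0,0,0,0,0,0,0,0,0,0,0]}}

```text
clock: 26.98
eef_pos: [0.6354, -0.2776, 0.0656]
tool_rot: [-0.0, 1.0, -0.0, 0.001]
ft_force: [1.0, 0.3, -0.8]
grip_width: 0.0577
```

>>> {"method": "play_rows", "body": {"plan": [0,0,3,0,0,0,0,0,2,0,0,0,0,0,0,0,0,0,0,0,0,0,0,0]}}

```text
clock: 27.48
eef_pos: [0.6348, -0.2773, 0.0596]
tool_rot: [-0.0, 1.0, 0.0, -0.0]
ft_force: [-0.9, 0.4, -1.6]
grip_width: 0.0579
```

>>> {"method": "play_rows", "body": {"plan": [0,0,1.3,0,0,0,0,0,0,0,0,0,0,0,0,0,0,0]}}

```text
clock: 27.85
eef_pos: [0.6348, -0.2773, 0.0583]
tool_rot: [-0.0, 1.0, -0.0, -0.0]
ft_force: [-0.7, 0.1, -1.1]
grip_width: 0.058
```

>>> {"method": "play_rows", "body": {"plan": [0,0,1,0,0,0,0,0,0,0,0,0,0,0,0,0,0,0]}}

```text
clock: 28.22
eef_pos: [0.6351, -0.2774, 0.0579]
tool_rot: [-0.0, 1.0, -0.0, 0.0]
ft_force: [0.4, 0.7, 2.6]
grip_width: 0.0582
```

>>> {"method": "play_rows", "body": {"plan": [0,0,0,0,0,0,0,0,0,0,0,0,0,0,0,0,0,0,0,0,0,0,0,0], "hand": 100}}

```text
clock: 28.72
eef_pos: [0.6347, -0.2773, 0.0571]
tool_rot: [-0.0, 1.0, 0.0, -0.0]
ft_force: [0.4, 1.2, 0.7]
grip_width: 0.0852
```

>>> {"method": "play_rows", "body": {"plan": [0,0,-5,0,0,0,0,0,-20,0,0,0,0,0,-35,0,0,0,0,0,-40,0,0,0,6,15,-20,0,0,0,10.4,26,0,0,0,0,14.7,36.8,0,0,0,0,14.7,36.8,0,0,0,0,14.7,36.8,0,0,0,0,14.7,36.8,0,0,0,0,14.7,36.8,0,0,0,0,14.7,36.8,0,0,0,0,14.7,36.8,0,0,0,0,14.7,36.8,0,0,0,0,14.7,36.8,0,0,0,0,14.7,36.8,0,0,0,0,10.4,26,0,0,0,0,6,15,0,0,0,0,0,0,0,0,0,0,0,0,0,0,0,0]}}

```text
clock: 31.22
eef_pos: [0.4549, 0.1721, 0.1772]
tool_rot: [0.0, 1.0, -0.0, 0.0]
ft_force: [0.8, -0.1, -0.8]
grip_width: 0.0855
```

```bash
python3 chk.py c; python3 - <<'E'
from h import *
for cam in("side","top"):
    c,W=cloud(cam); Q=W.reshape(-1,3)*1000; Q=Q[~np.isnan(Q[:,0])]
    for n,(x,y,z0,z1,r) in {"gbody":(455,173,5,58,30.5)}.items():
        d=np.hypot(Q[:,0]-x,Q[:,1]-y); q=Q[(d<45)&(Q[:,2]>z0)&(Q[:,2]<z1)]
        if len(q)>8: print(cam,n,len(q),circ(q[:,:2],r),circ(q[:,:2]))
E
```

```text
side g nest [454.1 -77.3  43.5] obj 0 None top 7.0
side b nest [ 634.  -277.9   43.6] obj 429 [ 634.9 -276.7] top 80.8
side r nest [613.9 -95.1  43.2] obj 102 [613.7 -92.8] top 65.8
side w nest [ 446.4 -260.8   43.3] obj 109 [ 445.6 -258.3] top 62.2
top g nest [454.5 -74.6  43.4] obj 0 None top 6.8
top b nest [ 634.7 -275.7   43.3] obj 102 [ 589.7 -250.8] top 81.4
top r nest [614.2 -92.8  43.2] obj 34 [613.9 -92.6] top 66.9
top w nest [ 446.6 -258.6   43.3] obj 34 [ 446.3 -258.4] top 63.1
side gbody 350 [454.97641594 172.77309385] [454.84263254 172.17235793  30.01888588]
top gbody 177 [455.01704224 172.84034752] [455.28878622 173.42215341  31.0618793 ]
```

View pics/c_side.png

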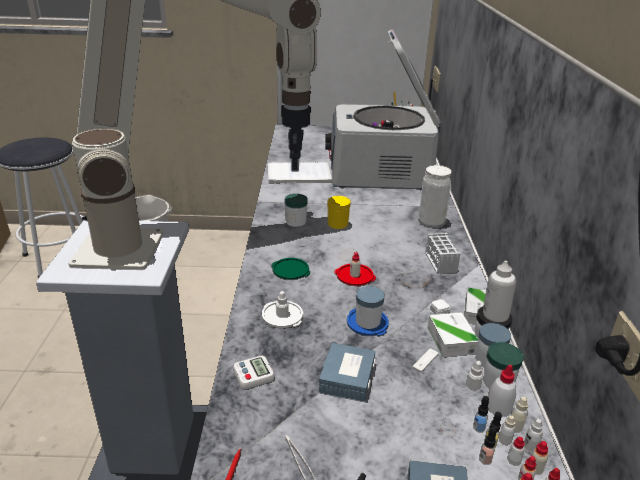

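The blue jar stands in the blue nest. Next is the green jar.

>>> {"method": "play_rows", "body": {"plan": [0,0.7,18,0,0,0,0,0,28,0,0,0,0,0,28,0,0,0,0,0,20,0,0,0,0,0,14,0,0,0,0,0,8,0,0,0,0,0,5,0,0,0,0,0,0,0,0,0,0,0,0,0,0,0]}}

```text
clock: 32.55
eef_pos: [0.4553, 0.1736, 0.0569]
tool_rot: [-0.0, 1.0, 0.0, 0.001]
ft_force: [0.4, -0.9, -0.6]
grip_width: 0.0853
```

>>> {"method": "play_rows", "body": {"plan": [0,0,0,0,0,0,0,0,0,0,0,0,0,0,0,0,0,0,0,0,0,0,0,0,0,0,0,0,0,0], "hand": 0}}

```text
clock: 33.17
eef_pos: [0.4556, 0.1734, 0.0573]
tool_rot: [-0.0, 1.0, 0.0, 0.001]
ft_force: [-1.7, -1.3, 5.7]
grip_width: 0.0621
```

>>> {"method": "play_rows", "body": {"plan": [0,0,-2,0,0,0,0,0,-4,0,0,0,0,0,-6,0,0,0,0,0,-8,0,0,0,0,0,0,0,0,0,0,0,0,0,0,0]}}

```text
clock: 33.92
eef_pos: [0.4548, 0.1734, 0.0764]
tool_rot: [-0.0, 1.0, 0.0, 0.0]
ft_force: [-1.3, -1.3, -1.5]
grip_width: 0.0627
```

```bash
python3 pk.py s9 220 400 90 240
```

```text
33.975 [-0.07  0.12 -1.47] 0.06261334801609997
```

View pics/s9.png

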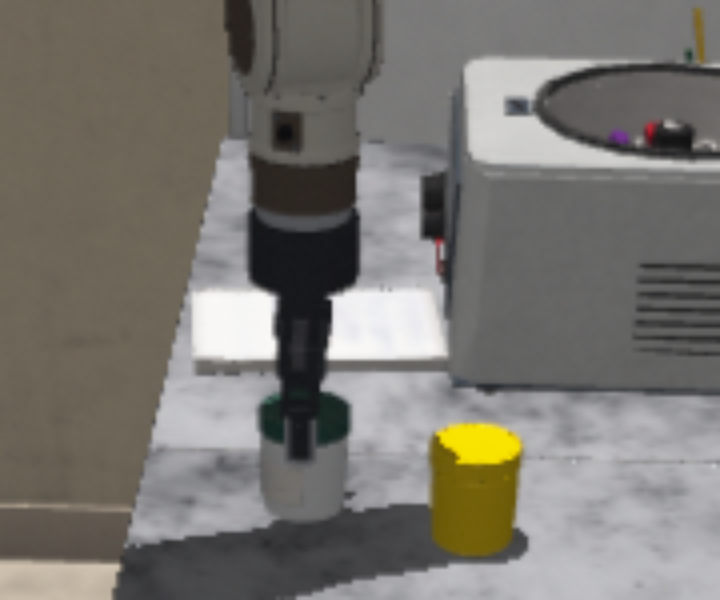

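>>> {"method": "play_rows", "body": {"plan": [0,0,-15,0,0,0,0,0,-15,0,0,0,0,-12,-10,0,0,0,0,-22,0,0,0,0,0.5,-30,0,0,0,0,0,-30,0,0,0,0,0,-31,0,0,0,0,0,-30,0,0,0,0,0,-30,0,0,0,0,0,-30,0,0,0,0,0,-22,0,0,0,0,0,-12,0,0,0,0,0,0,0,0,0,0,0,0,0,0,0,0]}}

```text
clock: 35.72
eef_pos: [0.4543, -0.0752, 0.1164]
tool_rot: [-0.0, 1.0, 0.0, -0.0]
ft_force: [0.4, 0.8, -1.7]
grip_width: 0.0623
```

>>> {"method": "play_rows", "body": {"plan": [0,0,12,0,0,0,0,0,15,0,0,0,0,0,12,0,0,0,0,0,7,0,0,0,0,0,4,0,0,0,0,0,0,0,0,0,0,0,0,0,0,0]}}

```text
clock: 36.6
eef_pos: [0.4548, -0.0757, 0.0667]
tool_rot: [-0.0, 1.0, -0.0, 0.0]
ft_force: [-0.1, -0.2, -1.7]
grip_width: 0.0628
```

>>> {"method": "play_rows", "body": {"plan": [0,0,3.5,0,0,0,0,0,1.5,0,0,0,0,0,0,0,0,0,0,0,0,0,0,0]}}

```text
clock: 37.1
eef_pos: [0.4545, -0.0756, 0.0613]
tool_rot: [-0.0, 1.0, -0.0, -0.0]
ft_force: [0.8, -0.4, -2.3]
grip_width: 0.0623
```

>>> {"method": "play_rows", "body": {"plan": [0,0,1,0,0,0,0,0,0,0,0,0,0,0,0,0,0,0]}}

```text
clock: 37.48
eef_pos: [0.4546, -0.0757, 0.0604]
tool_rot: [-0.0, 1.0, -0.0, 0.0]
ft_force: [-0.6, -0.3, -1.3]
grip_width: 0.0624
```

>>> {"method": "play_rows", "body": {"plan": [0,0,0.8,0,0,0,0,0,0,0,0,0,0,0,0,0,0,0]}}

```text
clock: 37.85
eef_pos: [0.455, -0.0757, 0.0604]
tool_rot: [-0.0, 1.0, -0.0, 0.001]
ft_force: [-0.3, -0.2, 5.1]
grip_width: 0.0626
```

Contact. Releasing and backing off toward the left.

>>> {"method": "play_rows", "body": {"plan": [0,0,0,0,0,0,0,0,0,0,0,0,0,0,0,0,0,0,0,0,0,0,0,0], "hand": 100}}

```text
clock: 38.35
eef_pos: [0.4544, -0.0756, 0.0594]
tool_rot: [-0.0, 1.0, 0.0, -0.0]
ft_force: [0.1, -0.7, -0.1]
grip_width: 0.0852
```

>>> {"method": "play_rows", "body": {"plan": [0,0,-5,0,0,0,0,0,-20,0,0,0,0,0,-35,0,0,0,0,0,-40,0,0,0,0,0,-40,0,0,0,0,15,-30,0,0,0,0,30,0,0,0,0,0,40,0,0,0,0,0,40,0,0,0,0,0,40,0,0,0,0,0,40,0,0,0,0,0,40,0,0,0,0,0,25,0,0,0,0,0,10,0,0,0,0,0,0,0,0,0,0,0,0,0,0,0,0]}}

```text
clock: 40.35
eef_pos: [0.4544, 0.2034, 0.2296]
tool_rot: [0.0, 1.0, -0.0, -0.0]
ft_force: [-0.6, -0.5, 0.1]
grip_width: 0.0853
```

```bash
python3 chk.py d; python3 - <<'E'
from h import *
for cam in("side","top"):
    c,W=cloud(cam); Q=W.reshape(-1,3)*1000; Q=Q[~np.isnan(Q[:,0])]
    for n,(x,y) in dict(g=(454.2,-75.5),b=(634.1,-277)).items():
        d=np.hypot(Q[:,0]-x,Q[:,1]-y)
        q=Q[(d<26)&(Q[:,2]>74)]
        A=np.c_[q[:,0]-x,q[:,1]-y,np.ones(len(q))]; s=np.linalg.lstsq(A,q[:,2],rcond=None)[0]; print(cam,n,len(q),"lid plane slope",s[:2].round(3),"z",s[2].round(1))
    for n,x,y,z in(("timer",404,-447,14),("case",584,-448,33)):
        q=Q[(abs(Q[:,0]-x)<75)&(abs(Q[:,1]-y)<75)&(Q[:,2]>z)]; print(cam,n,q.mean(0).round(1),cv2.minAreaRect(q[:,:2].astype(np.float32)))
E
```

```text
side g nest [453.8 -75.7  43.4] obj 402 [454.9 -76.6] top 82.9
side b nest [ 633.6 -277.6   43.9] obj 433 [ 634.7 -276.8] top 80.6
side r nest [613.5 -95.1  43.6] obj 100 [613.5 -93.2] top 65.8
side w nest [ 446.3 -260.4   43.1] obj 107 [ 445.7 -259. ] top 62.9
top g nest [454.6 -74.5  43.3] obj 8 None top 83.3
top b nest [ 634.5 -275.6   43.3] obj 102 [ 590.1 -249.8] top 81.2
top r nest [614.1 -92.7  43.3] obj 36 [613.8 -92.6] top 66.7
top w nest [ 446.6 -258.7   43.3] obj 32 [ 446.1 -258.4] top 63.8
side g 179 lid plane slope [-0.01   0.003] z 80.1
side b 273 lid plane slope [-0.013 -0.   ] z 78.1
side timer [ 403.3 -451.6   17.4] ((403.5211181640625, -450.03228759765625), (67.46187591552734, 65.42799377441406), 24.18716812133789)
side case [ 584.2 -453.7   36.4] ((584.5533447265625, -450.5384521484375), (110.40351867675781, 88.2197036743164), 76.88217163085938)
top g 526 lid plane slope [-0.006 -0.001] z 80.1
top b 484 lid plane slope [-0.006 -0.005] z 78.0
top timer [ 404.3 -447.    17. ] ((404.5369567871094, -447.2183837890625), (67.7345199584961, 62.93657684326172), 26.214567184448242)
top case [ 585.1 -448.7   36.3] ((585.5968017578125, -449.00927734375), (105.97916412353516, 89.10948181152344), 76.66819763183594)
```

View pics/d_side.png

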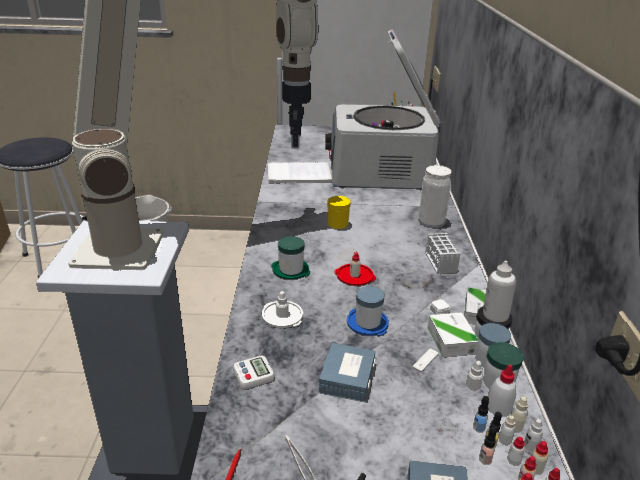

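View pics/d_top.png

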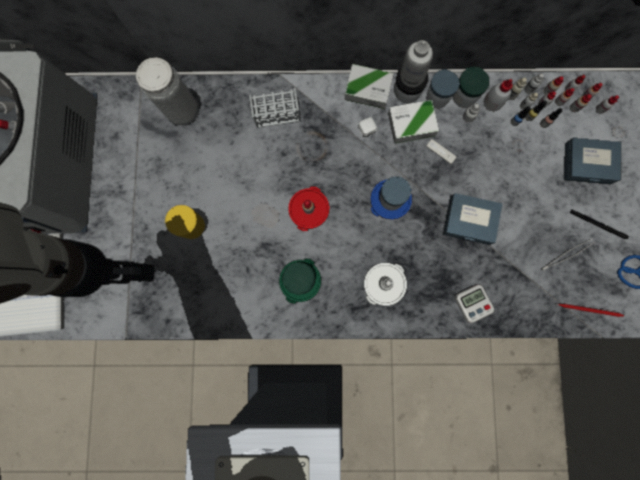

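All four stand upright in their own nests: green jar at (291,257), red bottle at (356,265), white bottle at (282,304) and blue jar at (369,310) in the side view. The timer and slide box haven't moved.

```bash
python3 -c "
from workcell import bot
print(bot.job_done())"
```

```text
the job is handed in; nothing more can be done
None
```

I took the pile apart and stood each jar and bottle in its matching nest. The order was red bottle, white bottle out of the blue nest, blue jar, then green jar. Each was lowered until the wrist force showed light contact (8.4 N at most), then released. The last move ended at about 40 s of the 109 s allowed.

**Last checks, with the arm clear and before handing in:**
- **Centring:** all four were within about 2 mm of their nest centres. The top camera gave no usable fit for either jar, so the jar positions come from the side camera alone. The two cameras also disagree by about 2 mm in y on the nests.
- **Upright:** the jar lids were level, with slopes of 0.013 or less. Their heights read 80.1 mm (green) and 78.0 mm (blue), about 1 mm below the expected 81 and 79 mm. The bottle tops were within about 1 mm of expected.
- **Bystanders:** the timer, slide box and yellow jar appeared where they were at the start.

The job was handed in, and no verdict was reported.

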